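# Press the popped lids home and shut the shelf flap

### The job

Before the shower steams up the bathroom, shut the shelf under the mirror: with the fingertips lightly press down the popped-up lid of the swab tub, then that of the round pill box, then that of the small glass jar, each until it sits fully home, and last of all push the swing flap shut with the outside of the fingers. Press gently and only touch: do not pick up, shift or tip the containers, and leave the mug, the eyelash curler and everything else where they are.

Things in the scene. Friction and masses are not known exactly. Their poses are not given: they have to be found in the camera images.
- shelf: Fixed clear acrylic shelf, open on top, 190 (x) by 460 (y) mm. Origin on the counter under its centre; +x its back, +y its left seen from the robot. Deck top at z = 30 mm; side walls and the fixed right half of the front reach z = 87 mm, back rim 52 mm. Containers and mug stand in one row, 35 mm in front of its centre line, about 100 mm apart, in any order.
- flap (a joint): Swing flap at the shelf's front left, rad: 0 = shut (firm stop), grows as its free edge swings out towards the robot; starts 0.40 to 0.75. Clear panel 190 mm long, 4 mm thick, z = 12 to 86 mm, aluminium trim on top and free edge. Upright hinge at the left corner; friction about 0.4 N at 100 mm, stays where left. Shuts when pushed away from the robot.
- flap_hinge (a point): On the flap's hinge axis at the top, 85 mm above the counter, in the middle of the panel's thickness. Fixed to the shelf at shelf x = -99 mm, y = +222 mm.
- flap_edge (a point): Top of the flap's free edge, 85 mm above the counter, 190 mm from the hinge; it moves with the flap.
- tub: Swab tub, the biggest container: clear round tub of cotton swabs, 72 mm across, with a flat white lid. Loose, 0.1 to 0.2 kg, upright. Origin at the centre of its underside, z up. Seated, its top is 74 mm above the deck.
- tub_lid (a joint): Flat round lid of the swab tub, 73 mm across. Joint: 0.000 = popped up 8 mm, 0.008 = fully home on its stop; it starts between 0 and 0.0015. The lid slides straight down against about 3 N of friction and stays where it is left, no spring.
- tub_top (a point): Centre of the top face of the swab tub's lid; moves with the lid; 82 mm above the deck when popped up.
- pillbox: Round white plastic pill box, low and flat, 70 mm across. Loose, 0.06 to 0.15 kg, upright. Origin at the centre of its underside. Seated, its top is 30 mm above the deck.
- pillbox_lid (a joint): Flat round lid of the pill box, 70 mm across, with seven fine radial lines. Joint: 0.000 = popped up 8 mm, 0.008 = fully home on its stop; it starts between 0 and 0.0015. The lid slides straight down against about 3 N of friction and stays where it is left, no spring.
- pillbox_top (a point): Centre of the top face of the pill box lid; moves with the lid; 38 mm above the deck when popped up.
- jar: Small glass jar, the narrowest container, 48 mm across. Loose, 0.1 to 0.22 kg, upright. Origin at the centre of its underside. Seated, its top is 48 mm above the deck.
- jar_lid (a joint): Flat round aluminium lid of the jar, 43 mm across. Joint: 0.000 = popped up 8 mm, 0.008 = fully home on its stop; it starts between 0 and 0.0015. The lid slides straight down against about 3 N of friction and stays where it is left, no spring.
- jar_top (a point): Centre of the top face of the jar's lid; moves with the lid; 56 mm above the deck when popped up.
- mug: Pink ceramic toothbrush mug, 85 mm high, 68 mm across, handle towards the back of the shelf; stands in the row of containers. Loose bystander. Origin at the centre of its underside.
- curler: Steel eyelash curler, about 95 by 45 mm, 9 mm thick, lying along the back of the deck. Loose bystander. Origin under its middle.
- spray_can: Aluminium spray can, 48 mm across, 150 mm high, on the counter to the right of the shelf. Loose bystander. Origin at the centre of its underside.
- lotion: White lotion bottle, 52 mm across, 140 mm high, on the counter to the left of the shelf. Loose bystander. Origin at the centre of its underside.
- nail_brush: Wooden nail brush, 40 by 90 mm, 30 mm high, on the counter in front of the shelf's right half. Loose bystander. Origin at the centre of its underside.
- soap_dish: White ceramic soap dish with a bar of soap, 85 by 120 mm, 27 mm high, on the counter to the left. Loose bystander. Origin at the centre of its underside.
- tumbler: Glass tumbler, 66 mm across, 100 mm high, on the counter to the right, far side. Loose bystander. Origin at the centre of its underside.
Things that resemble listed ones, but are neither listed nor needed, are in the scene too. What is shaped like the pillbox but red or turquoise is not meant.

How it is judged:
By the outcome, as a careful person would: the job done as asked, in the order asked, and still so for the second after the job is handed in, with the robot touching nothing.
It also fails if it takes over 58 s, if anything falls off the work surface, if the arm or the gripper's body presses on something with over 40 N, if the wrist force passes 120 N, or if a joint passes its speed limit or range.

### The arm

A 6-joint arm with a two-finger parallel gripper is mounted at the origin on the work surface. World frame = base frame: x ahead of the robot, y to its left, z up, the work surface at z = 0. Lengths are in mm, angles in rad, forces in N, time in s.
With the tool pointing down it reaches from about 425 to 925 mm from the base axis. Payload 12.5 kg.
Tool frame: the origin (TCP) lies at the very end of the fingers, on their centre line; the grasp point (between the pads) lies 19 mm behind it; z points along the fingers, y is the line along which they close (so a half turn about z gives the same grasp; the last joint's range is limited). The gripper opens to 85 mm and grips with 20 to 120 N. Pads are 22 mm wide; open, the fingers measure 114 mm over their backs; the gripper's body (76 mm by 85 mm) begins 54 mm behind the grasp point. The pads swing forward as they close: fully open they stand 13 mm farther back than shut.
Start: joints at [-0.106, 0.491, 1.559, -0, 1.092, -0.106], TCP at [625.016, 0.021, 231.327] pointing down, gripper open.
Joint ranges: [-3.1, 3.1], [-0.84, 2.19], [0.05, 2.79], [-1.13, 4.28], [0.06, 2.93], [-2.69, 2.69]. Speed limits (rad/s): [2.22, 2.22, 2.79, 3.14, 3.14, 3.14].

### API

Orientations are given as a rotation vector (axis times angle).
In Python, from workcell import readout, viewer, order, models gives the robot as it stands.
- The arm moves only by the shell command python3 -m inch 'ROWS' [OPENING] [FORCE]. ROWS is JSON, a list of rows, each an object with "linear": the shift along the world's x, y, z each as a share of 0.25 m, from -1 to 1, a list of three; "twist": the turn about the world's z as a share of 90 degrees, from -1 to 1. A call has 1 to 5 rows; each row is the pose to reach, as a shift and turn from the pose commanded when the call began; what a row does not reach only later rows make up. A row lasts 1/12 s, in which the tool goes at most 41.7 mm and 7.16 degrees, less where a joint would pass 70% of its speed; a pose out of reach is approached as far as the arm can. A call with a number of a shift or a turn outside -1 to 1 is refused whole. A call with a gripper value outside its range is refused whole. OPENING is the closure, from -1 (fully open) to 1 (shut), set as the call begins (- or left out, the last holds). The fingers move at their own pace and stop on an object; FORCE is the grip in N (left out, the last holds). Time passes only in rows, so rows that repeat a pose let the fingers close. It gives the time, the measured TCP pose, the force, the opening and the grip force at its end, in the units of the state.
- readout.read_state(): the state, without advancing time (a new reading comes with each control period).
- viewer.snapshot(name): name is "scene" or "side" or "wrist"; returns (picture, depth): 400x640x3 uint8, red, green, blue; 400x640 float32, mm along the optical axis (not along the pixel's ray), 0 where there is no reading.
- viewer.camera_params(name): a dict with "fx", "fy", "cx", "cy" (pixels), "rvec" (rotation vector, rad) and "tvec" (3), from world to camera coordinates, as OpenCV has them; the wrist camera has in their place "hand_eye" (4x4, takes a point from camera to tool coordinates, whose origin is the TCP and whose axes are the flange's). Camera axes: x right, y down, z forward; pixel columns grow to the right and rows downward; lengths in mm; the calibration is good to about 2 mm. A picture is of the moment at which its call begins: read the wrist's pose just before it. camera_params takes no time and is no camera call.
- order.close_job(): hands the job in; it is judged then, once.
Trained networks look in the newest picture that a camera, given by its name, has taken for a name from the list of things; names that differ only in an ending like _2 or _b are one class to them, and where a whole thing is asked for, a point or a joint stands for the part that bears it (a point fixed in the world has none). Each returns a list of dicts, best first, with "confidence" (0 to 1); they miss things now and then, are a little off and sometimes report something else, mostly with a low value. They report only what shows in the picture. A call takes as long as a camera call. They do not tell look-alikes from the thing itself.
- models.trace(camera, thing): "pixels" (400x640 bool, what is visible of it) and "bbox" ([left, top, right, bottom] in pixels, round what is visible of it).
- models.place_of(camera, thing): "xy" ([column, row] in pixels: a listed point, or the origin of a listed thing).
The state is a dict: "clock": time; "joint_pos": joint angles; "joint_vel": joint speeds; "joint_efforts": joint torques, N m; "eef_pos": TCP position; "orientation": TCP orientation; "force": force on the tool from outside, world axes, zero at the start; "wrist_torque": the same for the moment, N m; "gripper_width": opening from 0.0 (shut) to 1.0 (fully open); "grasp_force": force on a finger pad.
Only numpy, scipy, OpenCV 4.12 (cv2) and the standard library are available. Lean on these libraries where they do the work, as an engineer would, in place of code of your own. Each camera call takes 0.05 s, during which the arm holds its last target. There are 200 camera calls.

## Working session

There is one attempt and no reset: what is moved stays moved. The work goes in short steps, Python scripts to look and compute and a shell command to move; the robot and the scene stay as the last step left them, time stands still between calls to the robot, and variables do not carry over. Pictures are saved under pics/ and viewed, at most 10 in all, crops included, and the job is handed in when it is done.

```bash
mkdir -p pics; cat > h.py <<'E'
import numpy as np, cv2
from workcell import readout, viewer, order, models
def cam(n):
    p=viewer.camera_params(n); K=np.array([[p['fx'],0,p['cx']],[0,p['fy'],p['cy']],[0,0,1]])
    if 'rvec' in p:
        R=cv2.Rodrigues(np.array(p['rvec'],float))[0]; t=np.array(p['tvec'],float).ravel()
        return K,R.T,-R.T@t
    s=readout.read_state(); T=np.array(p['hand_eye']); Rt=cv2.Rodrigues(np.array(s['orientation'],float))[0]
    return K,Rt@T[:3,:3],Rt@T[:3,3]+np.array(s['eef_pos'])
def ray_z(c,uv,z):
    K,R,o=c; d=R@np.linalg.solve(K,[uv[0],uv[1],1]); return o+d*(z-o[2])/d[2]
def deproj(c,u,v,dep):
    K,R,o=c; return R@(np.linalg.solve(K,[u,v,1])*dep)+o
def proj(c,P):
    K,R,o=c; q=K@(R.T@(np.array(P)-o)); return q[:2]/q[2]
def cloud(c,d):
    K,R,o=c; v,u=np.mgrid[:400,:640]; q=np.linalg.inv(K)@np.stack([u.ravel(),v.ravel(),np.ones(u.size)])
    return ((R@(q*d.ravel())).T+o).reshape(400,640,3)
E
python3 - <<'E'
from h import *
for n in ['scene','side']:
    im,d=viewer.snapshot(n); cv2.imwrite(f'pics/{n}.png',im[:,:,::-1]); c=cam(n); np.savez(f'/tmp/{n}.npz',im=im,d=d)
    print(n,c[2].round(),c[1][:,2].round(2))
    for t,z in [('tub_top',112),('pillbox_top',68),('jar_top',86),('flap_hinge',85),('flap_edge',85),('mug',30),('shelf',0)]:
        for r in models.place_of(n,t)[:3]:
            print(t,round(r['confidence'],2),np.round(r['xy']),ray_z(c,r['xy'],z).round(1))
print(readout.read_state())
E
```

```text
scene [1226.  528.  759.] [-0.61 -0.49 -0.63]
tub_top 0.84 [279. 200.] [659.9 -60.9 112. ]
pillbox_top 0.95 [422. 238.] [520.9 286.2  68. ]
pillbox_top 0.84 [386. 298.] [732. 307.  68.]
pillbox_top 0.72 [410. 276.] [647.9 320.5  68. ]
jar_top 0.54 [248. 190.] [ 657.9 -183.4   86. ]
jar_top 0.4 [251. 207.] [ 704.2 -124.8   86. ]
flap_hinge 0.94 [381. 223.] [552.9 184.8  85. ]
flap_hinge 0.44 [296. 174.] [ 515.2 -127.2   85. ]
flap_edge 0.84 [353. 181.] [443.4  26.4  85. ]
flap_edge 0.62 [441. 319.] [722.6 424.1  85. ]
mug 0.95 [314. 232.] [636.5  33.   30. ]
mug 0.31 [243. 160.] [ 504.  -380.3   30. ]
shelf 0.85 [289. 243.] [684.  -14.9   0. ]
side [ 392. -647.  805.] [ 0.19  0.67 -0.72]
pillbox_top 0.86 [264. 159.] [490.  232.5  68. ]
pillbox_top 0.75 [298. 142.] [602.7 281.   68. ]
pillbox_top 0.67 [325. 176.] [633.7 117.   68. ]
jar_top 0.63 [373. 249.] [ 660.8 -162.3   86. ]
flap_hinge 0.79 [292. 162.] [559.2 181.5  85. ]
flap_edge 0.91 [265. 204.] [455.9  44.9  85. ]
mug 0.94 [332. 205.] [631.9  40.6  30. ]
shelf 0.93 [356. 223.] [682.1 -10.9   0. ]
shelf 0.29 [261. 136.] [511.  432.3   0. ]
{'clock': 0.8, 'joint_pos': array([-1.05635101e-01,  4.90875384e-01,  1.55887664e+00, -3.02822838e-05,
        1.09168012e+00, -1.05601267e-01]), 'joint_vel': array([-0.00034763,  0.00119888, -0.00151208, -0.00023391, -0.0012057 ,
        0.00155705]), 'joint_efforts': array([ 2.01719217e-04, -6.18206906e+01, -2.61831468e+01, -2.38058383e-04,
        3.51093886e-04, -8.81524272e-06]), 'eef_pos': array([ 6.25030586e+02, -9.35415753e-03,  2.31350301e+02]), 'orientation': array([2.22136333e+00, 2.22131918e+00, 1.25659296e-04]), 'force': array([-0.14546485,  0.03553762, -0.43163506]), 'wrist_torque': array([-2.52510691e-02,  9.70666366e-03, -1.71909507e-05]), 'grasp_force': 0.0, 'gripper_width': 0.9995513260128271}
```

View pics/scene.png

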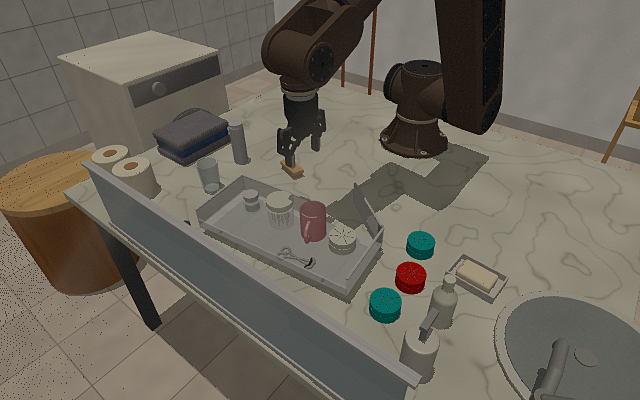

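View pics/side.png

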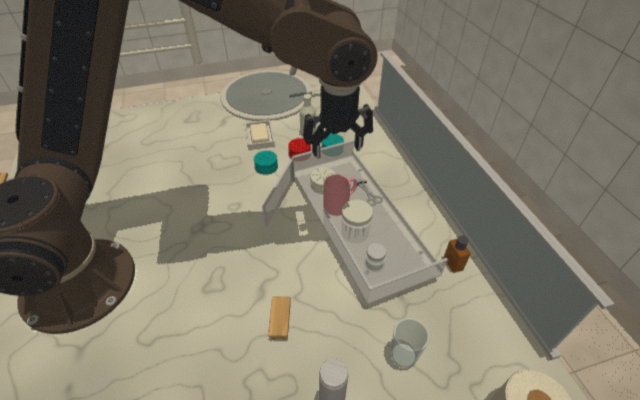

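The scene view shows, inside the shelf from right to left, the jar (251,200), tub (279,205), mug (313,222) and white pill box (342,237). The turquoise (421,244 and 385,304) and red (410,277) discs outside are look-alikes. In the side view the row is pill box (320,180), mug (336,195), tub (357,217), jar (376,252), with the flap free edge at (265,204). I'll measure with depth and enlarge a crop to confirm.

```bash
python3 - <<'E'
from h import *
crop=[]
for n,seeds in [('scene',dict(tub=(279,197,112),pillbox=(342,230,68),jar=(251,193,86))),('side',dict(tub=(357,211,112),pillbox=(320,177,68),jar=(376,249,86)))]:
    f=np.load(f'/tmp/{n}.npz'); c=cam(n); P=cloud(c,f['d'])
    for k,(u,v,z) in seeds.items():
        g=ray_z(c,(u,v),z); r={'tub':36,'pillbox':35,'jar':22}[k]
        m=(np.hypot(*(P[...,:2]-g[:2]).transpose(2,0,1))<r*1.7)&(abs(P[...,2]-z)<7)
        Q=P[m]; 
        if len(Q)<8: print(n,k,g.round(),len(Q)); continue
        (cx,cy),rr=cv2.minEnclosingCircle(Q[:,:2].astype(np.float32))
        print(n,k,g.round(),len(Q),'circ',round(cx),round(cy),round(rr),'mean',Q.mean(0).round(1),'zmed',np.median(Q[:,2]).round(1), np.percentile(Q,[2,98],axis=0).round())
    im=f['im'][:,:,::-1]; 
    a=im[160:290,190:400] if n=='scene' else im[130:310,240:450]
    crop.append(cv2.resize(a,(525,int(a.shape[0]*2.5)) if n=='scene' else (340,291)))
cv2.imwrite('pics/crop.png',cv2.resize(crop[0],(780,483)))
for n in ['scene','side']:
    viewer.snapshot(n); c=cam(n)
    for t,z in [('tub',0),('pillbox',0),('jar',0),('mug',0),('flap',0)]:
        for r in models.trace(n,t)[:3]: 
            b=r['bbox']; print(n,t,round(r['confidence'],2),np.round(b))
E
```

```text
scene tub [652. -69. 112.] 429 circ 658 -63 38 mean [661.6 -59.8 112.6] zmed 112.9 [[627. -94. 106.]
 [694. -28. 116.]]
scene pillbox [617. 111.  68.] 502 circ 637 110 48 mean [635.  120.5  68.1] zmed 68.4 [[601.  67.  62.]
 [665. 154.  72.]]
scene jar [ 663. -168.   86.] 147 circ 666 -168 23 mean [ 668.9 -164.    86.7] zmed 87.5 [[ 648. -186.   80.]
 [ 687. -147.   90.]]
side tub [656. -66. 112.] 606 circ 658 -62 38 mean [655.7 -65.3 112.1] zmed 112.3 [[623. -97. 106.]
 [689. -30. 115.]]
side pillbox [620. 117.  68.] 310 circ 633 111 49 mean [624.9 121.5  67.8] zmed 67.9 [[596.  66.  63.]
 [659. 154.  72.]]
side jar [ 667. -164.   86.] 266 circ 665 -167 22 mean [ 664.3 -168.7   86.2] zmed 86.5 [[ 645. -187.   80.]
 [ 684. -148.   89.]]
scene tub 0.7 [266. 190. 295. 228.]
scene pillbox 0.94 [369. 290. 401. 322.]
scene pillbox 0.82 [329. 227. 356. 253.]
scene pillbox 0.75 [396. 262. 426. 292.]
scene jar 0.62 [244. 190. 263. 216.]
scene jar 0.2 [266. 191. 292. 214.]
scene mug 0.6 [300. 201. 327. 243.]
scene flap 0.98 [355. 188. 383. 231.]
side tub 0.89 [346. 198. 371. 245.]
side pillbox 0.92 [308. 167. 336. 190.]
side pillbox 0.73 [257. 148. 278. 172.]
side pillbox 0.57 [286. 139. 310. 161.]
side jar 0.69 [367. 242. 385. 276.]
side mug 0.59 [321. 173. 354. 216.]
side flap 0.65 [264. 161. 295. 226.]
```

View pics/crop.png

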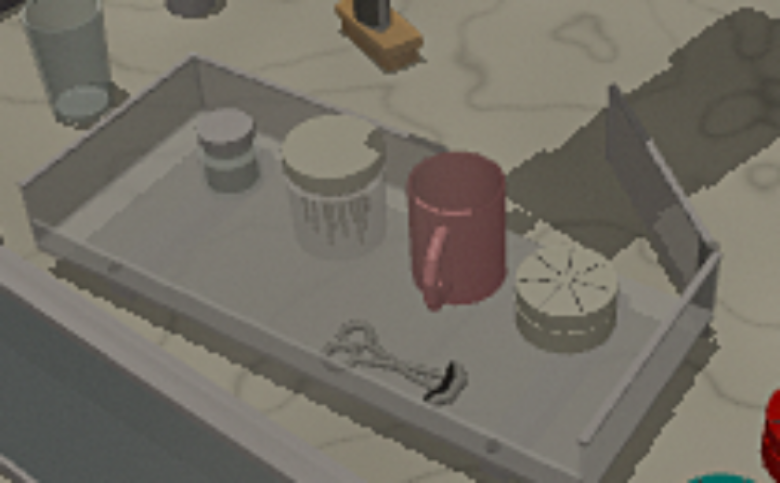

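The crop confirms it: the seven-line white box beside the mug is the pill box, with the tub left of the mug and the narrow jar at far left. I'll start with the tub at about (658,-63) and close the gripper on the way.

```bash
python3 -m inch '[{"linear":[0.13,-0.252,0],"twist":0},{"linear":[0.13,-0.252,0],"twist":0},{"linear":[0.13,-0.252,-0.2],"twist":0},{"linear":[0.13,-0.252,-0.38],"twist":0},{"linear":[0.13,-0.252,-0.38],"twist":0}]' 1 20
python3 -m inch '[{"linear":[0,0,0],"twist":0},{"linear":[0,0,0],"twist":0},{"linear":[0,0,0],"twist":0},{"linear":[0,0,0],"twist":0}]'
python3 - <<'E'
from h import *
im,d=viewer.snapshot('wrist'); cv2.imwrite('pics/w1.png',im[:,:,::-1]); c=cam('wrist')
print(c[2].round(),c[1][:,2].round(2),proj(c,(658,-63,112)),proj(c,(665,-168,86)))
for t,z in [('tub_top',112),('jar_top',86),('pillbox_top',68)]:
    for r in models.place_of('wrist',t)[:2]: print(t,r['confidence'],r['xy'],ray_z(c,r['xy'],z).round(1))
s=readout.read_state(); print(s['force'],s['gripper_width'],s['clock'])
E
```

```text
clock: 1.82
eef_pos: [655.2, -63.1, 130.7]
orientation: [-2.218, -2.216, 0.007]
force: [0.3, 0.5, -1.3]
gripper_width: 0.297
grasp_force: 0.0
clock: 2.15
eef_pos: [658.5, -62.9, 138.8]
orientation: [2.219, 2.22, 0.003]
force: [0.4, 0.4, 0.1]
gripper_width: -0.002
grasp_force: 0.0
[659.  11. 280.] [ 0.   -0.29 -0.96] [320.05477537 240.92997234] [330.36596541 365.36671957]
tub_top 0.97 [321.7, 236.1] [658.9 -60.2 112. ]
jar_top 0.66 [330.4, 358.2] [ 665. -162.   86.]
[-0.3319633   0.10311228 -0.8513833 ] 0.0016107908401773268 2.35
```

View pics/w1.png

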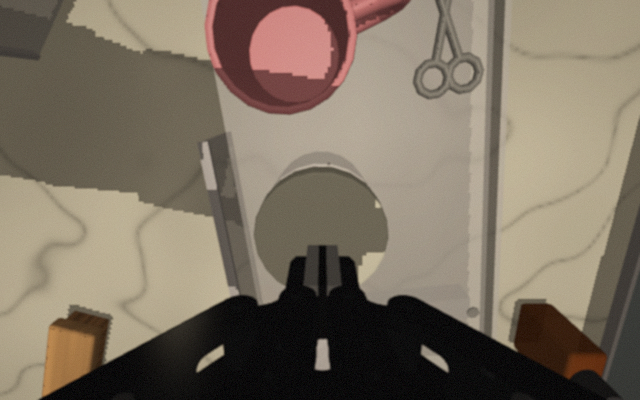

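The wrist view shows the closed fingertips (322,245) above the tub lid, whose centre is at (321,232). That's centred, so I'll press slowly.

```bash
python3 -m inch '[{"linear":[0,0,-0.04],"twist":0},{"linear":[0,0,-0.07],"twist":0},{"linear":[0,0,-0.08],"twist":0},{"linear":[0,0,-0.08],"twist":0},{"linear":[0,0,-0.08],"twist":0}]'
python3 -m inch '[{"linear":[0,0,-0.008],"twist":0},{"linear":[0,0,-0.016],"twist":0},{"linear":[0,0,-0.024],"twist":0},{"linear":[0,0,-0.024],"twist":0}]'
```

```text
clock: 2.77
eef_pos: [657.4, -63.0, 115.8]
orientation: [-2.221, -2.221, 0.001]
force: [-0.1, -0.6, 0.4]
gripper_width: 0.0
grasp_force: 0.0
clock: 3.1
eef_pos: [657.6, -63.0, 110.2]
orientation: [2.221, 2.221, 0.0]
force: [0.1, 0.6, 0.2]
gripper_width: 0.0
grasp_force: 0.0
```

```bash
python3 -m inch '[{"linear":[0,0,-0.006],"twist":0},{"linear":[0,0,-0.012],"twist":0},{"linear":[0,0,-0.016],"twist":0},{"linear":[0,0,-0.016],"twist":0}]'
python3 -m inch '[{"linear":[0,0,-0.004],"twist":0},{"linear":[0,0,-0.008],"twist":0},{"linear":[0,0,-0.008],"twist":0}]'
```

```text
clock: 3.43
eef_pos: [657.5, -63.0, 106.2]
orientation: [2.221, 2.221, 0.0]
force: [0.6, -1.2, 1.0]
gripper_width: 0.001
grasp_force: 0.4
clock: 3.68
eef_pos: [657.6, -63.0, 104.2]
orientation: [2.221, 2.221, 0.0]
force: [0.3, -0.0, 1.0]
gripper_width: 0.001
grasp_force: 0.5
```

```bash
python3 -m inch '[{"linear":[0,0,-0.004],"twist":0},{"linear":[0,0,-0.006],"twist":0},{"linear":[0,0,-0.006],"twist":0}]'
python3 -c "
from h import *
im,d=viewer.snapshot('side'); P=cloud(cam('side'),d)
m=(np.hypot(P[...,0]-658,P[...,1]+63)<36)&(P[...,2]>95)&(P[...,2]<117)&(np.hypot(P[...,0]-658,P[...,1]+63)>25);print(np.percentile(P[m][:,2],[25,50,75]),readout.read_state()['force'])"
```

```text
clock: 3.93
eef_pos: [657.7, -63.0, 104.0]
orientation: [2.221, 2.221, 0.001]
force: [-3.3, 0.1, 11.6]
gripper_width: -0.002
grasp_force: 6.0
[103.43071608 104.38407523 105.38343839] [-4.25640277 -0.02586523 12.11244489]
```

The tub lid is home: a firm stop at 104.0 mm with 12 N. Now lift and move to the pill box.

```bash
python3 -m inch '[{"linear":[0,0,0.12],"twist":0},{"linear":[0,0.1,0.24],"twist":0},{"linear":[-0.06,0.3,0.24],"twist":0},{"linear":[-0.1,0.45,0.24],"twist":0},{"linear":[-0.12,0.6,0.24],"twist":0}]'
python3 -m inch '[{"linear":[0,0.08,0],"twist":0},{"linear":[0,0.136,0],"twist":0},{"linear":[0,0.136,0],"twist":0},{"linear":[0,0.136,0],"twist":0},{"linear":[0,0.136,0],"twist":0}]'
python3 - <<'E'
from h import *
im,d=viewer.snapshot('wrist'); cv2.imwrite('pics/w2.png',im[:,:,::-1]); c=cam('wrist')
print(c[2].round(),proj(c,(628,120,68)))
for t,z in [('tub_top',104),('mug',30),('pillbox_top',68)]:
    for r in models.place_of('wrist',t)[:2]: print(t,r['confidence'],r['xy'],ray_z(c,r['xy'],z).round(1))
P=cloud(c,d)
m=(abs(P[...,2]-68)<4)&(np.hypot(P[...,0]-628,P[...,1]-120)<45)
(x,y),r=cv2.minEnclosingCircle(P[m][:,:2].astype(np.float32)); print(m.sum(),x,y,r,np.percentile(P[m],[1,99],axis=0))
s=readout.read_state(); print(s['eef_pos'],s['force'],s['gripper_width'],s['clock'])
E
```

```text
clock: 4.4
eef_pos: [627.0, 84.3, 163.1]
orientation: [2.223, 2.22, 0.0]
force: [1.1, -0.3, 0.2]
gripper_width: 0.003
grasp_force: 0.0
clock: 4.82
eef_pos: [628.3, 116.1, 162.6]
orientation: [-2.222, -2.221, 0.001]
force: [-1.0, -0.5, 0.7]
gripper_width: 0.002
grasp_force: 0.0
[629. 190. 304.] [320.76267179 196.8959272 ]
pillbox_top 0.92 [326.0, 195.6] [631.8 121.   68. ]
6998 631.772216796875 122.41351318359375 35.22066879272461 [[599.4135351   90.49780439  64.33090646]
 [664.17119478 155.47275685  67.37237391]]
[628.29304418 116.09944253 162.71865196] [-0.48543258 -0.56717499  0.19377359] 0.00013017678057830975 5.0167
```

View pics/w2.png

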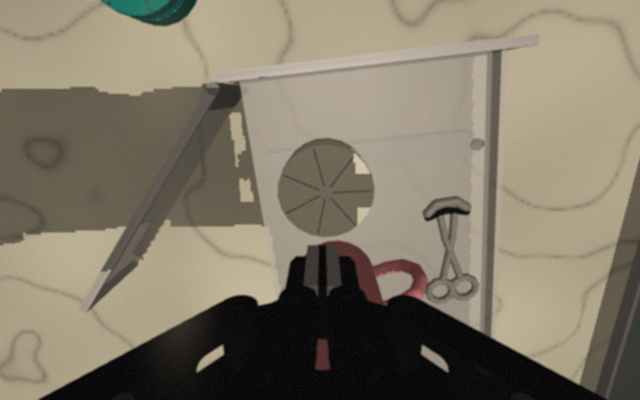

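The wrist view shows the white lid with seven lines, centred at (326,190), which puts it at about (632,122). The flap's free edge is at (88,305). Descending.

```bash
python3 -m inch '[{"linear":[0.014,0.024,-0.1],"twist":0},{"linear":[0.014,0.024,-0.2],"twist":0},{"linear":[0.014,0.024,-0.28],"twist":0},{"linear":[0.014,0.024,-0.33],"twist":0},{"linear":[0.014,0.024,-0.355],"twist":0}]'
python3 -m inch '[{"linear":[0,0,0],"twist":0},{"linear":[0,0,-0.008],"twist":0},{"linear":[0,0,-0.016],"twist":0},{"linear":[0,0,-0.016],"twist":0}]'
python3 -m inch '[{"linear":[0,0,-0.006],"twist":0},{"linear":[0,0,-0.012],"twist":0},{"linear":[0,0,-0.016],"twist":0},{"linear":[0,0,-0.016],"twist":0}]'
```

```text
clock: 5.43
eef_pos: [631.1, 122.7, 72.3]
orientation: [-2.221, -2.22, 0.003]
force: [0.5, 1.3, 0.2]
gripper_width: 0.001
grasp_force: 0.0
clock: 5.77
eef_pos: [631.9, 123.3, 70.8]
orientation: [2.221, 2.221, 0.002]
force: [-0.4, 0.2, 0.6]
gripper_width: 0.003
grasp_force: 0.0
clock: 6.1
eef_pos: [631.7, 123.3, 66.2]
orientation: [2.221, 2.221, 0.001]
force: [-0.1, 0.6, 0.3]
gripper_width: 0.003
grasp_force: 0.4
```

```bash
python3 -m inch '[{"linear":[0,0,-0.006],"twist":0},{"linear":[0,0,-0.012],"twist":0},{"linear":[0,0,-0.016],"twist":0},{"linear":[0,0,-0.016],"twist":0}]'
python3 -m inch '[{"linear":[0,0,-0.004],"twist":0},{"linear":[0,0,-0.008],"twist":0},{"linear":[0,0,-0.008],"twist":0}]'
python3 -m inch '[{"linear":[0,0,-0.004],"twist":0},{"linear":[0,0,-0.004],"twist":0},{"linear":[0,0,-0.004],"twist":0}]'
```

```text
clock: 6.43
eef_pos: [631.6, 123.3, 61.9]
orientation: [2.221, 2.221, 0.0]
force: [0.4, -0.1, 0.5]
gripper_width: -0.001
grasp_force: 0.4
clock: 6.68
eef_pos: [631.7, 123.3, 60.1]
orientation: [2.221, 2.221, 0.0]
force: [1.0, 0.1, 2.5]
gripper_width: 0.004
grasp_force: 1.6
clock: 6.93
eef_pos: [631.8, 123.3, 60.0]
orientation: [2.221, 2.221, 0.001]
force: [-2.5, -0.1, 11.5]
gripper_width: 0.002
grasp_force: 5.7
```

The pill box is home. Next, the jar.

```bash
python3 -m inch '[{"linear":[0,0,0.16],"twist":0},{"linear":[0,0,0.3],"twist":0},{"linear":[0,-0.06,0.42],"twist":0},{"linear":[0.02,-0.22,0.42],"twist":0},{"linear":[0.05,-0.38,0.42],"twist":0}]'
python3 -m inch '[{"linear":[0.02,-0.16,0],"twist":0},{"linear":[0.04,-0.32,0],"twist":0},{"linear":[0.06,-0.48,0],"twist":0},{"linear":[0.08,-0.64,0],"twist":0},{"linear":[0.08,-0.72,0],"twist":0}]'
python3 -m inch '[{"linear":[0,-0.03,0],"twist":0},{"linear":[0,-0.03,0],"twist":0},{"linear":[0,-0.03,0],"twist":0}]'
python3 - <<'E'
from h import *
im,d=viewer.snapshot('wrist'); cv2.imwrite('pics/w3.png',im[:,:,::-1]); c=cam('wrist')
for t,z in [('jar_top',86)]:
    for r in models.place_of('wrist',t)[:2]: print(t,r['confidence'],r['xy'],ray_z(c,r['xy'],z).round(1))
P=cloud(c,d)
m=(abs(P[...,2]-86)<4)&(np.hypot(P[...,0]-665,P[...,1]+167)<30)
(x,y),r=cv2.minEnclosingCircle(P[m][:,:2].astype(np.float32)); print(m.sum(),x,y,r,np.percentile(P[m],[1,99],axis=0))
s=readout.read_state(); print(s['eef_pos'],s['clock'])
E
```

```text
clock: 7.35
eef_pos: [644.3, 28.4, 166.1]
orientation: [2.216, 2.223, 0.003]
force: [1.2, -0.2, -0.2]
gripper_width: 0.002
grasp_force: 0.0
clock: 7.77
eef_pos: [664.2, -156.1, 163.5]
orientation: [2.224, 2.219, -0.001]
force: [0.1, 0.1, 0.2]
gripper_width: 0.001
grasp_force: 0.0
clock: 8.02
eef_pos: [663.8, -158.5, 163.7]
orientation: [-2.221, -2.221, 0.0]
force: [0.2, 0.2, 0.2]
gripper_width: 0.001
grasp_force: 0.0
jar_top 0.68 [322.5, 218.7] [ 664.9 -164.2   86. ]
2802 667.4716796875 -165.63636779785156 21.359819412231445 [[ 647.5652529  -183.66157692   82.93829363]
 [ 687.19439705 -145.51862541   86.41882143]]
[ 664.06169562 -157.54903042  164.02070013] 8.1167
```

View pics/w3.png

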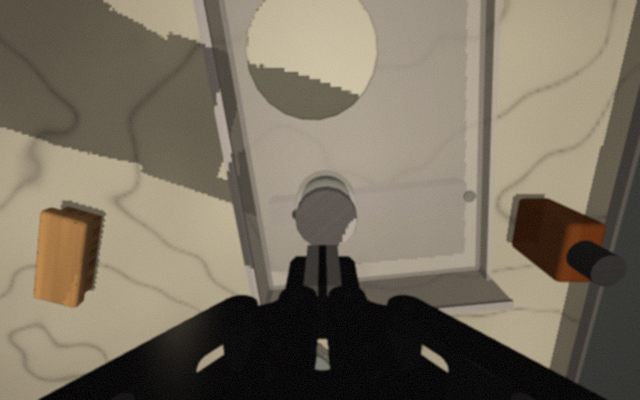

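The jar lid is at (325,215) in this view, which puts it at about (667,-166). The tub lid sits seated at (312,55).

```bash
python3 -m inch '[{"linear":[0.012,-0.032,-0.08],"twist":0},{"linear":[0.012,-0.032,-0.16],"twist":0},{"linear":[0.012,-0.032,-0.23],"twist":0},{"linear":[0.012,-0.032,-0.27],"twist":0},{"linear":[0.012,-0.032,-0.29],"twist":0}]'
python3 -m inch '[{"linear":[0,0,0],"twist":0},{"linear":[0,0,-0.008],"twist":0},{"linear":[0,0,-0.016],"twist":0},{"linear":[0,0,-0.016],"twist":0}]'
python3 -m inch '[{"linear":[0,0,-0.006],"twist":0},{"linear":[0,0,-0.012],"twist":0},{"linear":[0,0,-0.016],"twist":0},{"linear":[0,0,-0.016],"twist":0}]'
```

```text
clock: 8.53
eef_pos: [666.8, -165.7, 90.2]
orientation: [-2.219, -2.222, 0.001]
force: [0.3, 0.2, 0.3]
gripper_width: 0.002
grasp_force: 0.0
clock: 8.87
eef_pos: [667.3, -167.2, 88.1]
orientation: [2.221, 2.221, 0.001]
force: [0.6, -0.3, -0.2]
gripper_width: 0.002
grasp_force: 0.0
clock: 9.2
eef_pos: [667.3, -167.3, 83.8]
orientation: [2.221, 2.221, 0.001]
force: [0.6, -0.0, 1.2]
gripper_width: 0.008
grasp_force: 0.7
```

```bash
python3 -m inch '[{"linear":[0,0,-0.006],"twist":0},{"linear":[0,0,-0.012],"twist":0},{"linear":[0,0,-0.016],"twist":0},{"linear":[0,0,-0.016],"twist":0}]'
python3 -m inch '[{"linear":[0,0,-0.004],"twist":0},{"linear":[0,0,-0.008],"twist":0},{"linear":[0,0,-0.008],"twist":0}]'
```

```text
clock: 9.53
eef_pos: [667.1, -167.3, 79.3]
orientation: [2.221, 2.221, 0.0]
force: [0.9, -0.1, 1.9]
gripper_width: 0.003
grasp_force: 0.8
clock: 9.78
eef_pos: [667.2, -167.3, 78.1]
orientation: [2.221, 2.221, 0.0]
force: [-0.5, -0.7, 6.8]
gripper_width: -0.0
grasp_force: 3.4
```

```bash
python3 -m inch '[{"linear":[0,0,-0.003],"twist":0},{"linear":[0,0,-0.003],"twist":0},{"linear":[0,0,-0.003],"twist":0}]'
python3 -m inch '[{"linear":[0,0,0.15],"twist":0},{"linear":[0,0,0.3],"twist":0},{"linear":[-0.1,0.1,0.4],"twist":0},{"linear":[-0.25,0.22,0.4],"twist":0},{"linear":[-0.4,0.34,0.4],"twist":0}]'
python3 - <<'E'
from h import *
p=viewer.camera_params('wrist');K=cam('wrist')[0];T=np.array(p['hand_eye']);Rt=cv2.Rodrigues(np.array([2.2214,2.2214,0]))[0]
c=(K,Rt@T[:3,:3],Rt@T[:3,3]+[628.3,116.1,162.7])
for n,uv in dict(hinge=(213,88),edge=(88,305),wallF=(220,78),wallB=(538,40)).items(): print(n,ray_z(c,uv,86).round(1))
for n in ['scene','side']:
    im,d=viewer.snapshot(n);c=cam(n);P=cloud(c,d)
    for t in ['flap_hinge','flap_edge']:
        for r in models.place_of(n,t)[:1]: print(n,t,r['confidence'],ray_z(c,r['xy'],85).round(1))
    m=models.trace(n,'flap')[0]['pixels']; Q=P[m&(P[...,2]>70)&(P[...,2]<90)]
    print(len(Q),Q[np.argsort(Q[:,1])][::max(1,len(Q)//8)].round())
    for q,r,z in [((658,-63),32,104),((632,122),32,60),((667,-166),18,78)]:
        print(np.median(P[(np.hypot(P[...,0]-q[0],P[...,1]-q[1])<r)&(abs(P[...,2]-z)<14)][:,2]))
s=readout.read_state(); print(s['eef_pos'],s['clock'])
E
```

```text
clock: 10.03
eef_pos: [667.3, -167.3, 78.0]
orientation: [2.221, 2.221, 0.001]
force: [-2.8, 0.6, 12.4]
gripper_width: 0.0
grasp_force: 6.0
clock: 10.45
eef_pos: [577.0, -90.4, 177.7]
orientation: [2.221, 2.219, 0.002]
force: [0.6, 0.6, -0.5]
gripper_width: -0.001
grasp_force: 0.0
hinge [562.9 194.1  86. ]
edge [457.4  42.7  86. ]
wallF [567.7 199.9  86. ]
wallB [754.6 220.9  86. ]
scene flap_hinge 0.86 [560.9 189.7  85. ]
scene flap_edge 0.91 [452.6  35.4  85. ]
239 [[454.  37.  84.]
 [469.  58.  71.]
 [486.  82.  82.]
 [504. 107.  88.]
 [517. 125.  85.]
 [527. 143.  90.]
 [541. 159.  71.]
 [545. 176.  86.]
 [599. 199.  87.]]
106.01302348968164
61.64881378979101
79.62331959402178
side flap_hinge 0.78 [566.1 187.8  85. ]
side flap_edge 0.94 [448.8  53.8  85. ]
253 [[451.  35.  74.]
 [457.  47.  86.]
 [471.  66.  88.]
 [484.  83.  71.]
 [496.  99.  81.]
 [511. 121.  72.]
 [526. 141.  72.]
 [541. 164.  88.]
 [557. 184.  82.]]
105.08186032409367
59.929571535510945
79.06111956215773
[578.7963953  -91.69059275 176.38894596] 10.85
```

All lids are at seated height. The flap runs from its hinge at about (560,190) to its free edge at about (453,37), and the shelf yaw is about 0.11. I'll go outside the flap and descend at about (435,85).

```bash
python3 -m inch '[{"linear":[-0.12,0.12,0],"twist":0.07},{"linear":[-0.24,0.24,0],"twist":0.07},{"linear":[-0.36,0.38,0],"twist":0.07},{"linear":[-0.46,0.52,0],"twist":0.07},{"linear":[-0.54,0.64,0],"twist":0.07}]'
python3 -m inch '[{"linear":[-0.036,0.066,0],"twist":0},{"linear":[-0.036,0.066,0],"twist":0},{"linear":[-0.036,0.066,0],"twist":0},{"linear":[-0.036,0.066,0],"twist":0}]'
```

```text
clock: 11.27
eef_pos: [443.1, 68.2, 176.5]
orientation: [-2.098, -2.338, 0.0]
force: [0.6, 0.3, 0.4]
gripper_width: 0.004
grasp_force: 0.0
clock: 11.6
eef_pos: [436.0, 83.6, 176.7]
orientation: [2.096, 2.34, 0.0]
force: [1.3, -0.0, -0.4]
gripper_width: -0.002
grasp_force: 0.0
```

```bash
python3 -m inch '[{"linear":[0,0,-0.13],"twist":0},{"linear":[0,0,-0.26],"twist":0},{"linear":[0,0,-0.39],"twist":0},{"linear":[0,0,-0.5],"twist":0},{"linear":[0,0,-0.52],"twist":0}]'
python3 -m inch '[{"linear":[0,0,0],"twist":0},{"linear":[0.06,-0.015,0],"twist":0},{"linear":[0.12,-0.035,0],"twist":0},{"linear":[0.18,-0.05,0],"twist":0},{"linear":[0.22,-0.065,0],"twist":0}]'
python3 - <<'E'
from h import *
im,d=viewer.snapshot('side'); cv2.imwrite('pics/s2.png',cv2.resize(im[100:300,180:460,::-1],(784,560)))
E
```

```text
clock: 12.02
eef_pos: [434.4, 82.9, 43.2]
orientation: [-2.096, -2.335, 0.006]
force: [0.6, 0.7, -0.1]
gripper_width: 0.0
grasp_force: 0.0
clock: 12.43
eef_pos: [492.3, 67.1, 48.6]
orientation: [2.095, 2.338, 0.003]
force: [-0.5, 0.2, -0.1]
gripper_width: -0.001
grasp_force: 0.2
```

View pics/s2.png

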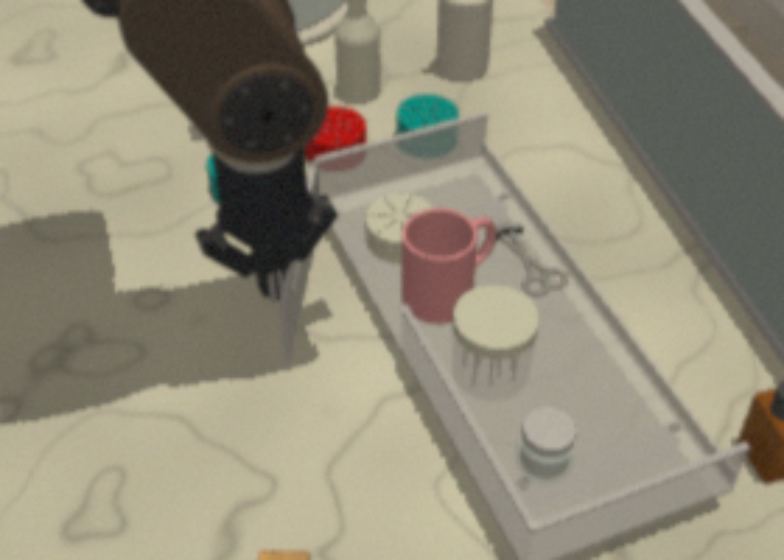

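The finger backs are pushing the flap (at (290,300) in the crop), and lids and mug are undisturbed. I'll rise a little and drift left so the knuckles stay clear of the mug, then continue.

```bash
python3 -m inch '[{"linear":[0.01,0.02,0.04],"twist":0},{"linear":[0.04,0.04,0.08],"twist":0},{"linear":[0.08,0.055,0.08],"twist":0},{"linear":[0.12,0.065,0.08],"twist":0},{"linear":[0.14,0.065,0.08],"twist":0}]'
python3 -m inch '[{"linear":[0.02,0,0],"twist":0},{"linear":[0.04,0,0],"twist":0},{"linear":[0.06,0,0],"twist":0},{"linear":[0.06,0,0],"twist":0}]'
python3 - <<'E'
from h import *
for n in ['scene','side']:
    im,d=viewer.snapshot(n);c=cam(n)
    for t in ['flap_hinge','flap_edge']:
        for r in models.place_of(n,t)[:1]: print(n,t,r['confidence'],ray_z(c,r['xy'],85).round(1))
E
```

```text
clock: 12.9
eef_pos: [525.9, 84.3, 68.0]
orientation: [2.095, 2.339, 0.002]
force: [-0.8, -1.0, -0.1]
gripper_width: 0.001
grasp_force: 0.2
clock: 13.23
eef_pos: [540.7, 83.9, 66.9]
orientation: [2.096, 2.339, 0.001]
force: [0.0, -0.7, 0.0]
gripper_width: 0.001
grasp_force: 0.0
scene flap_hinge 0.86 [557.8 190.7  85. ]
scene flap_edge 0.92 [ 5.554e+02 -1.000e-01  8.500e+01]
side flap_hinge 0.19 [ 419.1 -270.1   85. ]
side flap_edge 0.58 [ 644.6 -106.6   85. ]
```

```bash
python3 -m inch '[{"linear":[0.012,0,0],"twist":0},{"linear":[0.024,0,0],"twist":0},{"linear":[0.036,0,0],"twist":0},{"linear":[0.036,0,0],"twist":0}]'
python3 -m inch '[{"linear":[0.006,0,0],"twist":0},{"linear":[0.012,0,0],"twist":0},{"linear":[0.012,0,0],"twist":0}]'
```

```text
clock: 13.87
eef_pos: [549.7, 84.1, 66.8]
orientation: [2.096, 2.34, 0.001]
force: [-1.1, 0.0, -0.4]
gripper_width: -0.001
grasp_force: 0.0
clock: 14.12
eef_pos: [552.2, 84.1, 66.8]
orientation: [2.096, 2.34, 0.0]
force: [-0.4, 0.1, -0.7]
gripper_width: -0.002
grasp_force: 0.0
```

```bash
python3 -m inch '[{"linear":[0.004,0,0],"twist":0},{"linear":[0.008,0,0],"twist":0},{"linear":[0.008,0,0],"twist":0}]'
```

```text
clock: 14.37
eef_pos: [554.1, 84.2, 66.8]
orientation: [2.096, 2.34, 0.0]
force: [1.2, -1.0, -0.1]
gripper_width: 0.002
grasp_force: 0.0
```

```bash
python3 -m inch '[{"linear":[0.004,0,0],"twist":0},{"linear":[0.008,0,0],"twist":0},{"linear":[0.008,0,0],"twist":0}]'
python3 -m inch '[{"linear":[0.004,0,0],"twist":0},{"linear":[0.006,0,0],"twist":0},{"linear":[0.006,0,0],"twist":0}]'
python3 - <<'E'
from h import *
im,d=viewer.snapshot('scene');c=cam('scene')
for t in ['flap_edge']:
  for r in models.place_of('scene',t)[:1]: print(r['confidence'],ray_z(c,r['xy'],85).round(1))
E
```

```text
clock: 14.62
eef_pos: [556.2, 84.1, 66.8]
orientation: [2.096, 2.34, 0.0]
force: [0.3, -0.6, 0.1]
gripper_width: 0.003
grasp_force: 0.0
clock: 14.87
eef_pos: [557.6, 84.1, 66.8]
orientation: [2.096, 2.34, 0.0]
force: [-0.3, 0.6, -0.4]
gripper_width: -0.0
grasp_force: 0.0
0.66 [580.7   4.   85. ]
```

```bash
python3 -m inch '[{"linear":[0.004,0,0],"twist":0},{"linear":[0.006,0,0],"twist":0},{"linear":[0.006,0,0],"twist":0}]'
```

```text
clock: 15.22
eef_pos: [558.5, 84.1, 66.7]
orientation: [-2.095, -2.34, 0.001]
force: [-4.1, -0.6, 1.7]
gripper_width: -0.002
grasp_force: 1.9
```

```bash
python3 -m inch '[{"linear":[0.004,0,0],"twist":0},{"linear":[0.006,0,0],"twist":0},{"linear":[0.006,0,0],"twist":0}]'
```

```text
clock: 15.47
eef_pos: [558.7, 84.1, 66.7]
orientation: [-2.094, -2.338, 0.005]
force: [-10.9, -0.6, 7.3]
gripper_width: -0.002
grasp_force: 5.5
```

The flap is on its firm stop. Back off, raise and check.

```bash
python3 -m inch '[{"linear":[-0.08,0,0],"twist":0},{"linear":[-0.2,0,0],"twist":0},{"linear":[-0.32,0,0.05],"twist":0},{"linear":[-0.4,0,0.2],"twist":0},{"linear":[-0.4,0,0.36],"twist":0}]'
python3 -m inch '[{"linear":[0,0,0.16],"twist":0},{"linear":[0,0,0.32],"twist":0},{"linear":[0,0,0.48],"twist":0},{"linear":[0,0,0.5],"twist":0},{"linear":[0,0,0.5],"twist":0}]'
python3 - <<'E'
from h import *
out=[]
for n,(a,b,e,f) in [('scene',(160,290,190,400)),('side',(130,310,240,460))]:
    im,d=viewer.snapshot(n);c=cam(n);P=cloud(c,d); out.append(cv2.resize(im[a:b,e:f,::-1],(400,400)))
    for t in ['flap_hinge','flap_edge']:
        for r in models.place_of(n,t)[:1]: print(n,t,r['confidence'],ray_z(c,r['xy'],85).round(1))
    for q,r,z in [((658,-63),32,104),((632,122),32,60),((667,-166),18,78)]:
        M=P[(np.hypot(P[...,0]-q[0],P[...,1]-q[1])<r+12)&(abs(P[...,2]-z)<6)]; (x,y),rr=cv2.minEnclosingCircle(M[:,:2].astype(np.float32)); print(np.median(M[:,2]),round(x),round(y),round(rr))
cv2.imwrite('pics/end.png',np.hstack(out)); s=readout.read_state(); print(s['clock'],s['force'],s['eef_pos'])
E
```

```text
clock: 15.88
eef_pos: [456.2, 84.1, 156.2]
orientation: [-2.093, -2.337, 0.007]
force: [1.9, 0.0, 1.4]
gripper_width: -0.001
grasp_force: 0.0
clock: 16.3
eef_pos: [461.5, 84.2, 284.3]
orientation: [2.093, 2.337, 0.007]
force: [0.2, -1.0, -0.9]
gripper_width: -0.0
grasp_force: 0.0
scene flap_edge 0.64 [587.5   5.6  85. ]
105.65824255011148 658 -63 38
61.55231000205799 633 121 37
79.8317769352243 668 -168 23
side flap_hinge 0.88 [566.1 175.   85. ]
side flap_edge 0.63 [582.5   7.4  85. ]
104.83328985549218 657 -62 38
60.85153277492532 629 123 36
78.79376262191249 665 -167 22
16.6 [ 0.08316486 -0.06036192 -0.44681883] [460.24051702  84.09410162 280.43751652]
```

View pics/end.png

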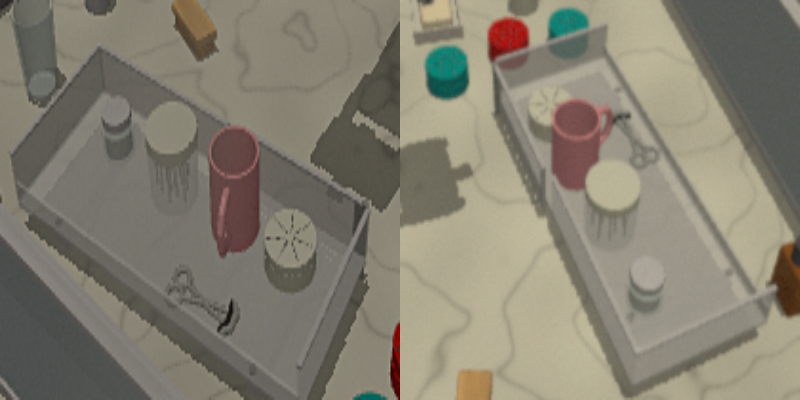

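The final views show the flap flush with the front ((300,150) left half, (545,180) right half), all three lids seated and nothing shifted. Handing in.

```bash
python3 -c "
from workcell import order; print(order.close_job())"
```

```text
the job is handed in; nothing more can be done
None
```

I pressed the tub, pill box and jar lids home in that order and pushed the flap shut against its stop; the last pictures show the containers, mug and curler unmoved, and I handed the job in at about 17 s.

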